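# Press the last jigsaw piece home and slide the cover shut

## Robot

A 6-joint arm with a two-finger parallel gripper is mounted at the origin on the work surface. World frame = base frame: x ahead of the robot, y to its left, z up, the work surface at z = 0. Lengths are in m, angles in rad, forces in N, time in s.
With the tool pointing down it reaches from about 0.35 to 0.775 m from the base axis. Payload 7.3 kg.
Tool frame: the origin (TCP) lies midway between the tips of the shut fingers; the grasp point (between the pads) lies 19 mm behind it (robot.grip_depth is the z of the grasp point in the tool frame, in m); z points along the fingers, y is the line along which they close (so a half turn about z gives the same grasp; the last joint's range is limited). The gripper opens to 92 mm and grips with 3 to 60 N. Pads are 19 mm wide; open, the fingers measure 130 mm over their backs; the gripper's body (75 mm by 190 mm) begins 47 mm behind the grasp point.
Start: joints at [-1.259, 0.342, 1.524, -0, 1.275, -0.146], TCP at [0.232, -0.471, 0.227] pointing down, gripper open.
Joint ranges: [-2.53, 2.53], [-0.77, 2.02], [0.04, 2.7], [-1, 4.14], [0.28, 2.66], [-3.11, 3.11]. Speed limits (rad/s): [2.57, 2.57, 3.14, 3.14, 3.14, 3.14].

## Interface

Orientations are given as [roll, pitch, yaw] about the fixed x, y, z axes, in that order (R = Rz(yaw) Ry(pitch) Rx(roll)).
In Python, from cell import robot, viewer gives the robot as it stands.
- The arm moves only by the tool step_arm, never from a script. Its argument "increments" is a list of rows, each an object with "delta_pos": the shift along the tool's x, y, z in cm, a list of three; "dr": the turn, a rotation vector about the tool's x, y, z in degrees, a list of three; "fingers": the closure, from -1 (fully open) to 1 (shut), so that 0 is half open. In form: [{"delta_pos": [tx, ty, tz], "dr": [wx, wy, wz], "fingers": fingers}, ...]. A call has exactly 5 rows; each row is the pose to reach, as a shift and turn from the pose commanded when the call began, along the tool's axes at that moment; what a row does not reach only later rows make up. A row lasts 1/8 s, in which the tool goes at most 62.5 mm and 10.7 degrees, less where a joint would pass 70% of its speed; a pose out of reach is approached as far as the arm can. A call with a gripper value outside its range is refused whole. The fingers move at their own pace and stop on an object; "newtons" is the grip in N (left out, the last holds). Time passes only in rows, so rows that repeat a pose let the fingers close, or fill a call up. It gives the time, the measured TCP pose, the force, the opening and the grip force at its end, in the units of the state.
- robot.observe(): the state, without advancing time (a new reading comes with each control period).
- viewer.read_camera(name): name is "scene" or "side" or "wrist"; returns the picture (400x640x3 uint8, red, green, blue); there is no depth.
- viewer.camera_params(name): a dict with "K" (3x3 intrinsics, pixels), "T" (4x4, takes a point from camera to world coordinates). Camera axes: x right, y down, z forward; pixel columns grow to the right and rows downward; lengths in m; the calibration is good to about 2 mm. A picture is of the moment at which its call begins: read the wrist's pose just before it. camera_params takes no time and is no camera call; for the wrist camera it gives the pose at the moment of the call.
- robot.hand_in(): hands the job in; it is judged then, once.
The state is a dict: "time": time; "qpos": joint angles; "qvel": joint speeds; "joint_efforts": joint torques, N m; "tool_pos": TCP position; "tool_rot": TCP orientation; "contact_force": force on the tool from outside, world axes, zero at the start; "torque": the same for the moment, N m; "opening": finger opening in m; "grip_force": force on a finger pad.
Only numpy, scipy, OpenCV 4.12 (cv2) and the standard library are available. Lean on these libraries where they do the work, as an engineer would, in place of code of your own. Each camera call takes 0.05 s, during which the arm holds its last target. There are 200 camera calls.

## Task

One piece is missing from the wooden jigsaw on the board: take the loose piece that fits the gap (the one with round knobs on two opposite sides), set it in and press it down firmly until it is fully home and flush with its neighbours. Then slide the clear acrylic cover along its rails over the puzzle until it is fully shut. Leave the stray corner piece and the other things on the table where they are.

Things in the scene. Friction and masses are not known exactly. Their poses are not given: they have to be found in the camera images.
- board: Birch puzzle board, 222 x 404 mm, fixed. Origin: centre of its underside, on the table; y runs along its two aluminium rails, x across it, away from the robot, z up. Its -y half holds a 4 x 4 jigsaw of 14 mm thick pieces whose face is 22 mm above the table; its +y half is an empty sorting bay. Rails and end stops stand 33 mm above the table; the rails' lips begin 95 mm either side of the centre line.
- gap (a point): Gap of the missing piece: centre of its flat floor, 8 mm above the table and 14 mm below the puzzle's face; axes as the board's. It has the piece's outline, 1.5 mm wider all round, top edges eased 1 mm: pockets for the piece's knobs at its +x and -x sides, the neighbours' knobs poking in at +y and -y. The piece fits two ways, half a turn apart.
- piece: Missing piece, loose and flat on the table: wood, 14 mm thick, 25 g, body 43 x 43 mm, a round knob (10 mm wide, 10.5 mm out) on its +x and -x sides, a round socket (mouth 10 mm) in its flat +y and -y sides. Lower edges bevelled 1.5 mm. Origin: centre of its underside. Pinch it across the flat sides by its upper half: fingers cannot enter the gap beside it, so it is let go part-way in and then pressed.
- stray: Stray corner piece of another, bigger puzzle: same wood, 14 mm thick, body 54 x 54 mm, one knob on its +x side, one socket in its +y side, the other two sides straight. Not to be moved. Origin: centre of its underside.
- cover (a joint): Clear acrylic cover, 206 x 184 x 4 mm, in the rails, in m: 0 = fully shut over the puzzle against its stop, grows as it slides towards the board's +y, 0.186 = fully open over the bay. It starts open, clear of the gap, slides with about 1.5 N of friction and stays where it is left. Its underside runs 3 mm above the puzzle's face, so a piece standing proud stops it.
- pull (a point): Top centre of the cover's birch pull, 51 mm above the table: an upright bar 12 mm thick (along the board's y), 70 mm long (along the board's x), standing 22 mm above the acrylic, whose upper face is 29 mm above the table. It is 16 mm from the cover's +y edge and moves with the cover.
- loupe: Brass stand loupe, 44 mm across, 36 mm tall. Bystander. Origin: centre of its underside.
- tumbler: Glass tumbler of pencils, 72 mm across, about 190 mm tall with the pencils. Bystander. Origin: centre of its underside.
- tin: Green tin with its lid on, 89 x 129 x 49 mm. Bystander. Origin: centre of its underside.
- reference: Thin wooden reference board (150 x 120 x 4 mm) held upright by a steel spring clip on a round 84 mm foot, 184 mm tall. Bystander. Origin: centre of its foot's underside.
Mind the look-alikes: they are no part of the job. What is shaped like the piece but yellow is not meant.

How it is judged:
By the outcome, as a careful person would: the job done as asked, in the order asked, and still so for the second after the job is handed in, with the robot touching nothing.
It also fails if it takes over 67 s, if anything falls off the work surface, if the arm or the gripper's body presses on something with over 40 N, if the wrist force passes 120 N, or if a joint passes its speed limit or range.

## Working session

There is one attempt and no reset: what is moved stays moved. The work goes in short steps, Python scripts to look and compute and a tool call to move; the robot and the scene stay as the last step left them, time stands still between calls to the robot, and variables do not carry over. Pictures are saved under pics/ and viewed, at most 12 in all, crops included, and the job is handed in when it is done.

Besides the shell and the picture viewer there is one more tool, called after ">>>" as name(argument=value, ...) on one line, values as JSON. step_arm: Moves the arm, as the interface text tells. Its arguments: {"type":"object","properties":{"increments":{"type":"array"},"newtons":{"type":"number"}},"required":["increments"]}

```bash
mkdir -p pics; ls
python3 - <<'E'
from cell import robot, viewer
import cv2,numpy as np
a=viewer.read_camera("scene");b=viewer.read_camera("side")
np.save('pics/scene.npy',a);np.save('pics/side.npy',b)
cv2.imwrite('pics/scene.png',a[:,:,::-1]);cv2.imwrite('pics/side.png',b[:,:,::-1])
for n in("scene","side","wrist"):
    p=viewer.camera_params(n);print(n,np.round(p["K"],1).tolist(),np.round(p["T"],3).tolist())
print(robot.observe())
E
```

```text
pics
scene [[404.1, 0.0, 317.5], [0.0, 404.1, 203.1], [0.0, 0.0, 1.0]] [[0.269, 0.824, -0.498, 1.13], [0.963, -0.237, 0.128, -0.12], [-0.012, -0.514, -0.858, 1.088], [0.0, 0.0, 0.0, 1.0]]
side [[504.8, 0.0, 323.3], [0.0, 504.8, 192.7], [0.0, 0.0, 1.0]] [[0.988, -0.066, 0.139, 0.336], [-0.152, -0.534, 0.832, -1.242], [0.02, -0.843, -0.537, 0.874], [0.0, 0.0, 0.0, 1.0]]
wrist [[288.4, 0.0, 319.0], [0.0, 288.4, 198.8], [0.0, 0.0, 1.0]] [[0.442, -0.868, -0.228, 0.292], [-0.897, -0.428, -0.11, -0.44], [-0.002, 0.253, -0.967, 0.383], [0.0, 0.0, 0.0, 1.0]]
{'time': 0.1, 'qpos': array([-1.25899305e+00,  3.42658343e-01,  1.52493266e+00, -1.58003386e-05,
        1.27540106e+00, -1.45999186e-01]), 'qvel': array([ 0.00047315,  0.00036301, -0.00161146, -0.00053469, -0.00259284,
       -0.00135672]), 'joint_efforts': array([ 1.80075902e-03, -4.32004917e+01, -2.44693905e+01,  7.19676842e-02,
        5.25003928e-02, -4.37279346e-05]), 'tool_pos': array([ 0.23193977, -0.47057507,  0.22610782]), 'tool_rot': array([-3.14020593e+00, -1.88638806e-04,  4.57806940e-01]), 'contact_force': array([ 0.14455667,  0.77724961, -0.05053735]), 'torque': array([ 0.02295706, -0.04279007,  0.07099247]), 'grip_force': 0.0, 'opening': 0.0918226027739418}
```

View pics/scene.png

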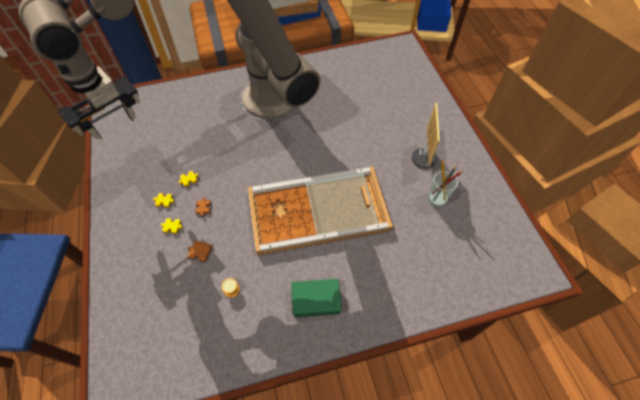

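View pics/side.png

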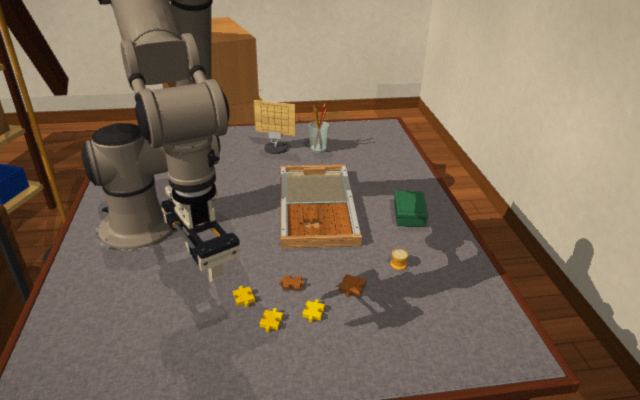

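The scene view shows the loose piece at (203,207), the stray at (200,250), the gap near (281,211) and the pull near (367,196). In the side view the piece is at (292,283), the stray at (352,285) and the gap at (312,222).

```bash
cat > h.py <<'E'
import numpy as np,cv2
from cell import robot,viewer
from scipy.spatial.transform import Rotation as Ro
def ray(P,uv):
    d=np.linalg.inv(P["K"])@[uv[0],uv[1],1.];T=np.array(P["T"]);return T[:3,3],T[:3,:3]@d
def plane(P,uv,z):
    o,d=ray(P,uv);return o+d*(z-o[2])/d[2]
def tri(P,u,Q,v):
    A=[];b=[]
    for p,w in((P,u),(Q,v)):
        o,d=ray(p,w);d=d/np.linalg.norm(d);M=np.eye(3)-np.outer(d,d);A.append(M);b.append(M@o)
    return np.linalg.lstsq(np.vstack(A),np.hstack(b),rcond=None)[0]
def proj(P,X):
    T=np.linalg.inv(P["T"]);c=T[:3,:3]@X+T[:3,3];u=np.array(P["K"])@c;return u[:2]/u[2]
def delta(pos,yaw):
    "shift in cm and turn in deg from the present pose to a tool-down pose (pos = TCP)"
    s=robot.observe();R=Ro.from_euler('xyz',s['tool_rot'])
    G=Ro.from_euler('xyz',[np.pi,0,yaw])
    return np.round(R.inv().apply(np.array(pos)-s['tool_pos'])*100,2),np.round((R.inv()*G).as_rotvec(degrees=True),2)
def snap(name,f):
    P=viewer.camera_params(name);a=viewer.read_camera(name);cv2.imwrite('pics/'+f+'.png',a[:,:,::-1]);np.savez('pics/'+f,a=a,K=P["K"],T=P["T"]);return a,P
E
python3 - <<'E'
from h import *
S=viewer.camera_params("scene");D=viewer.camera_params("side");W=viewer.camera_params("wrist")
for n,u,v in(("piece",(203,207),(292,283)),("stray",(200,250),(352,285)),("gap",(281,211),(312,222))):
    print(n,tri(S,u,D,v).round(3))
for n,u in(("board corners",(250,187)),("b",(375,170)),("c",(390,213)),("d",(258,250)),("pull",(367,196)),("loupe",(230,288)),("tin",(316,298)),("y1",(188,178)),("ref",(425,158))):
    print(n,plane(S,u,.03).round(3))
s=robot.observe();R=Ro.from_euler('xyz',s['tool_rot']).as_matrix()
print("cam in tool",(R.T@(np.array(W["T"])[:3,3]-s['tool_pos'])).round(3),(R.T@np.array(W["T"])[:3,:3]).round(3).tolist())
E
```

```text
piece [ 0.419 -0.305  0.007]
stray [ 0.564 -0.332  0.009]
gap [ 0.503 -0.073  0.018]
board corners [ 0.401 -0.149  0.03 ]
b [0.448 0.249 0.03 ]
c [0.61  0.239 0.03 ]
d [ 0.62  -0.167  0.03 ]
pull [0.534 0.192 0.03 ]
loupe [ 0.71  -0.262  0.03 ]
tin [ 0.8   -0.045  0.03 ]
y1 [ 0.312 -0.333  0.03 ]
ref [0.448 0.422 0.03 ]
cam in tool [ 0.067 -0.001 -0.157] [[0.0, -0.967, -0.253], [1.0, 0.0, -0.0], [0.0, -0.253, 0.967]]
```

Run:
```python
from h import *
print(delta([.42,-.30,.17],.458))
```

```text
(array([24.41, -6.98,  5.63]), array([-0.08, -0.01, -0.01]))
```

>>> step_arm(increments=[{"delta_pos": [5,-1.4,1.2],"dr": [0,0,0],"fingers": -1},{"delta_pos": [10.5,-3,2.4],"dr": [0,0,0],"fingers": -1},{"delta_pos": [16,-4.6,3.7],"dr": [0,0,0],"fingers": -1},{"delta_pos": [21,-6,4.8],"dr": [0,0,0],"fingers": -1},{"delta_pos": [24.4,-7,5.6],"dr": [0,0,0],"fingers": -1}])

```text
time: 0.72
tool_pos: [0.4212, -0.2983, 0.1699]
tool_rot: [-3.14, 0.0, 0.459]
contact_force: [-0.3, -0.3, 0.2]
opening: 0.0919
grip_force: 0.0
```

Run:
```python
from h import *
a,P=snap("wrist","w1");print(robot.observe()['qvel'].round(3),robot.observe()['tool_pos'])
print(proj(P,np.array([.419,-.305,.01])),proj(P,np.array([.503,-.073,.02])))
```

```text
[-0.067 -0.015  0.012 -0.02   0.028 -0.106] [ 0.42290161 -0.29573225  0.1690012 ]
[324.57126017 189.16076539] [143.67995858   6.12962359]
```

View pics/w1.png

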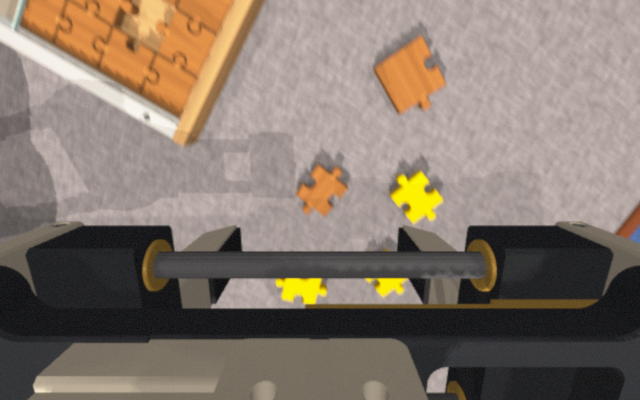

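The wrist view shows the loose piece at (322,190), the stray at (410,75), yellow look-alikes at (416,196), (302,290) and (388,283), and the gap around (150,20). I'll rectify the piece's surroundings onto its top plane.

```bash
cat >> h.py <<'E'
def load(f):
    z=np.load('pics/'+f+'.npz');return z['a'],{"K":z['K'],"T":z['T']}
def rect(a,P,c,z,half=.05,res=.00025):
    "top-down picture of plane z round c: columns = world x, rows = world -y"
    w=np.array([[c[0]+i*half,c[1]+j*half,z] for i,j in((-1,1),(1,1),(1,-1),(-1,-1))])
    n=2*half/res
    H=cv2.getPerspectiveTransform(np.float32([proj(P,p) for p in w]),np.float32([[0,0],[n,0],[n,n],[0,n]]))
    return cv2.warpPerspective(a,H,(int(n),int(n)),flags=cv2.INTER_CUBIC)
def px2w(q,c,half=.05,res=.00025): return np.array([c[0]-half+q[0]*res,c[1]+half-q[1]*res])
E
cat > piece.py <<'E'
from h import *
import sys
def measure(f,c,z=.014,half=.05):
    a,P=load(f);r=rect(a,P,c,z,half)
    hsv=cv2.cvtColor(r,cv2.COLOR_RGB2HSV)
    m=((hsv[...,1]>110)&(hsv[...,0]<18)).astype(np.uint8)*255
    k=cv2.getStructuringElement(cv2.MORPH_ELLIPSE,(9,9));m=cv2.morphologyEx(m,cv2.MORPH_OPEN,k)
    n,l,st,ce=cv2.connectedComponentsWithStats(m);i=1+np.argmin(np.hypot(*(ce[1:]-half/.00025).T)+1e3*(st[1:,4]<5000));m=(l==i).astype(np.uint8)*255
    M=cv2.moments(m,True);cen=np.array([M['m10'],M['m01']])/M['m00']
    ang=.5*np.arctan2(2*M['mu11'],M['mu20']-M['mu02'])  # long axis: through the knobs
    return r,m,px2w(cen,c,half),-np.degrees(ang),M['m00']*.0625,cen
if __name__=="__main__":
    r,m,w,ang,A,cen=measure(sys.argv[1],(float(sys.argv[2]),float(sys.argv[3])))
    print("centre",w.round(4),"knob axis deg",ang.round(2),"area mm2",A)
    print(cv2.minAreaRect(np.argwhere(m)[:,::-1].astype(np.float32)))
    cv2.circle(r,tuple(int(x) for x in cen),3,(0,0,255),-1);d=np.array([np.cos(np.radians(ang)),-np.sin(np.radians(ang))])*110
    cv2.line(r,tuple(int(x) for x in cen-d),tuple(int(x) for x in cen+d),(0,0,255),1)
    cv2.imwrite('pics/p_'+sys.argv[1]+'.png',np.hstack([r[:,:,::-1],cv2.merge([m]*3)]))
E
python3 piece.py w1 .42 -.305
```

```text
centre [ 0.4172 -0.3016] knob axis deg -10.84 area mm2 1812.0625
((187.8538055419922, 185.78793334960938), (254.5528106689453, 172.39926147460938), 11.458752632141113)
```

View pics/p_w1.png

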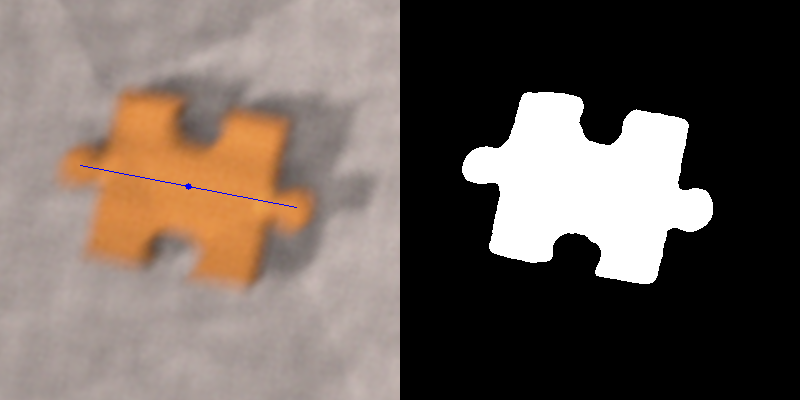

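The rectified view shows the piece cleanly, with its knob axis at -11° and size 63.6 x 43.1 mm as expected. I'll approach it with the gripper turned to match.

Run:
```python
from h import *
print(delta([.417,-.302,.10],np.radians(-11)))
```

```text
(array([-0.82,  0.32,  6.9 ]), array([-2.000e-01, -1.000e-02,  3.738e+01]))
```

>>> step_arm(increments=[{"delta_pos": [-0.2,0.1,1.7],"dr": [0,0,9.3],"fingers": -0.3},{"delta_pos": [-0.4,0.2,3.4],"dr": [0,0,18.6],"fingers": -0.3},{"delta_pos": [-0.6,0.25,5.2],"dr": [0,0,28],"fingers": -0.3},{"delta_pos": [-0.8,0.3,6.9],"dr": [0,0,37.4],"fingers": -0.3},{"delta_pos": [-0.8,0.3,6.9],"dr": [0,0,37.4],"fingers": -0.3}])

```text
time: 1.4
tool_pos: [0.4132, -0.306, 0.1005]
tool_rot: [-3.14, 0.003, -0.194]
contact_force: [-0.6, -0.3, -0.2]
opening: 0.06
grip_force: 0.0
```

```bash
python3 - <<'E'
from h import *
a,P=snap("wrist","w2")
s=robot.observe();print(s['tool_pos'],s['tool_rot'],s['qvel'].round(2),s['opening'])
E
python3 piece.py w2 .417 -.302
python3 - <<'E'
from piece import *
# height from two wrist views: centroid pixel in each
P1=load('w1')[1];P2=load('w2')[1]
c1=measure('w1',(.417,-.302))[2];c2=measure('w2',(.417,-.302))[2]
print("tri",tri(P1,proj(P1,np.r_[c1,.014]),P2,proj(P2,np.r_[c2,.014])).round(4))
w=measure('w2',(.417,-.302));print(delta(np.r_[w[2],.0065],np.radians(w[3])))
E
```

```text
[ 0.41380903 -0.30643007  0.10141927] [-3.14083483e+00  1.15889053e-03 -1.91833076e-01] [ 0.   -0.02 -0.02 -0.    0.   -0.01] 0.05972451350566079
centre [ 0.4155 -0.3043] knob axis deg -11.51 area mm2 1848.5
((193.61231994628906, 208.96090698242188), (257.75738525390625, 170.50576782226562), 11.768289566040039)
tri [ 0.4137 -0.3033  0.0024]
(array([ 0.14, -0.23,  9.49]), array([-0.04,  0.07,  0.52]))
```

View pics/w2.png

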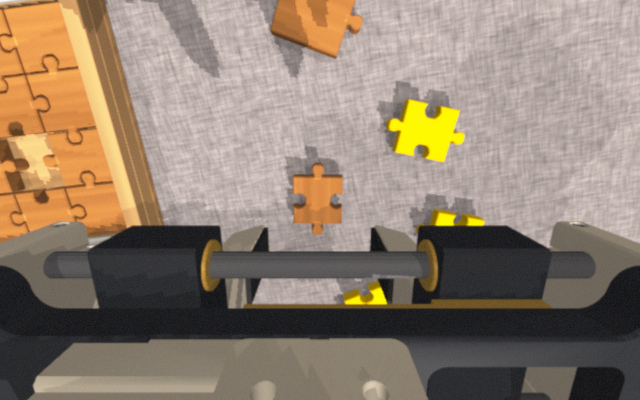

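The close view shows the piece centred at (318,199), aligned with the gripper and with no yellow pieces in the fingers' way. Descending.

>>> step_arm(increments=[{"delta_pos": [0.1,-0.2,4],"dr": [0,0,0.5],"fingers": -0.3},{"delta_pos": [0.14,-0.23,7.5],"dr": [0,0,0.5],"fingers": -0.3},{"delta_pos": [0.14,-0.23,9.4],"dr": [0,0,0.5],"fingers": -0.3},{"delta_pos": [0.14,-0.23,9.45],"dr": [0,0,0.5],"fingers": -0.3},{"delta_pos": [0.14,-0.23,9.45],"dr": [0,0,0.5],"fingers": -0.3}])

```text
time: 2.08
tool_pos: [0.4166, -0.3052, 0.0084]
tool_rot: [3.14, -0.002, -0.202]
contact_force: [-0.9, -0.7, -0.5]
opening: 0.0596
grip_force: 0.0
```

>>> step_arm(increments=[{"delta_pos": [0,0,0],"dr": [0,0,0],"fingers": 0.5},{"delta_pos": [0,0,0],"dr": [0,0,0],"fingers": 0.5},{"delta_pos": [0,0,0],"dr": [0,0,0],"fingers": 0.5},{"delta_pos": [0,0,0],"dr": [0,0,0],"fingers": 0.5},{"delta_pos": [0,0,0],"dr": [0,0,0],"fingers": 0.5}], newtons=15)

```text
time: 2.7
tool_pos: [0.4163, -0.3049, 0.0079]
tool_rot: [3.141, -0.001, -0.204]
contact_force: [-0.1, 1.1, 5.8]
opening: 0.0425
grip_force: 15.0
```

Run:
```python
from h import *
print(delta([.435,-.08,.12],np.radians(-6)))
```

```text
(array([ -2.7 , -22.4 , -11.23]), array([ 0.05, -0.06, -5.66]))
```

>>> step_arm(increments=[{"delta_pos": [0,0,-4.5],"dr": [0,0,0],"fingers": 0.5},{"delta_pos": [-0.4,-3.5,-8.5],"dr": [0,0,-1],"fingers": 0.5},{"delta_pos": [-1,-9,-11.2],"dr": [0,0,-3],"fingers": 0.5},{"delta_pos": [-1.8,-15,-11.2],"dr": [0,0,-4],"fingers": 0.5},{"delta_pos": [-2.5,-20,-11.2],"dr": [0,0,-5.7],"fingers": 0.5}])

```text
time: 3.32
tool_pos: [0.4318, -0.1017, 0.1196]
tool_rot: [3.141, -0.001, -0.103]
contact_force: [1.1, 0.2, -0.3]
opening: 0.0422
grip_force: 15.0
```

>>> step_arm(increments=[{"delta_pos": [-0.2,-2.4,0],"dr": [0,0,0],"fingers": 0.5},{"delta_pos": [-0.2,-2.4,0],"dr": [0,0,0],"fingers": 0.5},{"delta_pos": [-0.2,-2.4,0],"dr": [0,0,0],"fingers": 0.5},{"delta_pos": [-0.2,-2.4,0],"dr": [0,0,0],"fingers": 0.5},{"delta_pos": [-0.2,-2.4,0],"dr": [0,0,0],"fingers": 0.5}])

```text
time: 3.95
tool_pos: [0.4324, -0.0804, 0.1191]
tool_rot: [3.141, 0.0, -0.106]
contact_force: [0.9, 0.6, 0.5]
opening: 0.0422
grip_force: 15.0
```

Run:
```python
from h import *
s=robot.observe();print(s['tool_pos'],s['tool_rot'],s['qvel'].round(3),s['opening'],s['grip_force'])
a,P=snap("wrist","w3")
c=(.503,-.073);r=rect(a,P,c,.022,.05)
cv2.imwrite('pics/v3.png',np.vstack([cv2.resize(a,(800,500))[100:400],np.hstack([cv2.resize(r,(300,300)),cv2.resize(rect(a,P,s['tool_pos'][:2],.126,.05),(300,300)),np.zeros((300,200,3),np.uint8)])])[:,:,::-1])
```

```text
[ 0.4324401  -0.08035754  0.11912375] [ 3.14147398e+00  5.94897157e-05 -1.05600538e-01] [ 0.006 -0.001  0.003  0.001  0.     0.001] 0.04216390284231676 14.999983864836395
```

View pics/v3.png

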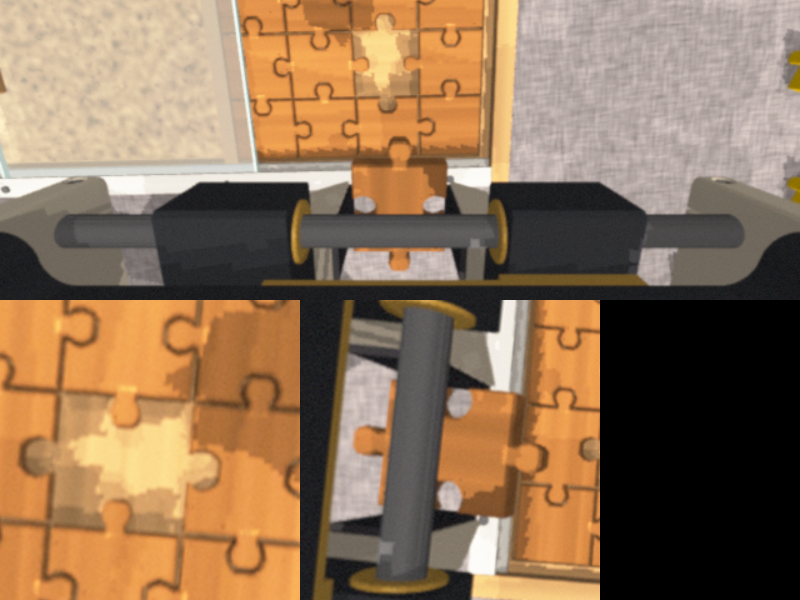

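The gap is clearly visible between its neighbours, about 3 cm ahead of the held piece, and the board's yaw is near -4°. The held piece sits centred on the TCP to within about 1 mm. I'll segment the gap by saturation and fit the board's yaw from its edges.

Run:
```python
from h import *
a,P=load("w3");c=(.503,-.073);r=rect(a,P,c,.022,.05)
hsv=cv2.cvtColor(r,cv2.COLOR_RGB2HSV);S=cv2.GaussianBlur(hsv[...,1],(5,5),0)
print([hsv[int(y*4/3),int(x*4/3)].tolist() for x,y in((130,450),(80,410),(170,515),(38,457),(200,470),(250,400),(240,350),(100,350),(124,408))])
t,m=cv2.threshold(S[80:330,20:310],0,255,cv2.THRESH_BINARY_INV+cv2.THRESH_OTSU);M0=np.zeros_like(S);M0[80:330,20:310]=m
k=cv2.getStructuringElement(cv2.MORPH_ELLIPSE,(13,13));m=cv2.morphologyEx(M0,cv2.MORPH_OPEN,k)
n,l,st,ce=cv2.connectedComponentsWithStats(m);i=1+np.argmax(st[1:,4]);m=(l==i).astype(np.uint8)*255
M=cv2.moments(m,True);cen=np.array([M['m10'],M['m01']])/M['m00'];ang=-np.degrees(.5*np.arctan2(2*M['mu11'],M['mu20']-M['mu02']))
print(t,cen,px2w(cen,c).round(4),ang,M['m00']/16,cv2.minAreaRect(np.argwhere(m)[:,::-1].astype(np.float32)))
# board yaw: lines on the wider rectified picture
R=rect(a,P,(.50,-.10),.022,.09,.0003);g=cv2.cvtColor(R,cv2.COLOR_RGB2GRAY)
L=cv2.HoughLinesP(cv2.Canny(g,50,120),1,np.pi/1440,60,minLineLength=100,maxLineGap=12)[:,0]
an=-np.degrees(np.arctan2(L[:,3]-L[:,1],L[:,2]-L[:,0]));print(np.sort(((an+45)%90-45).round(1)))
o=r.copy();cv2.drawContours(o,cv2.findContours(m,0,2)[0],-1,(0,0,255),1)
cv2.imwrite('pics/g3.png',np.hstack([o[:,:,::-1],cv2.merge([S]*3)]))
```

```text
Traceback (most recent call last):
IndexError: index 600 is out of bounds for axis 0 with size 400
```

```bash
cat > gap.py <<'E'
from h import *
import sys
a,P=load(sys.argv[1]);c=(.497,-.076);r=rect(a,P,c,.022,.05)
hsv=cv2.cvtColor(r,cv2.COLOR_RGB2HSV);S=cv2.GaussianBlur(hsv[...,1],(5,5),0)
b=slice(80,320);t,m=cv2.threshold(S[b,50:350],0,255,cv2.THRESH_BINARY_INV+cv2.THRESH_OTSU);M0=np.zeros_like(S);M0[b,50:350]=m
k=cv2.getStructuringElement(cv2.MORPH_ELLIPSE,(13,13));m=cv2.morphologyEx(M0,cv2.MORPH_OPEN,k)
n,l,st,ce=cv2.connectedComponentsWithStats(m);i=1+np.argmax(st[1:,4]);m=(l==i).astype(np.uint8)*255
M=cv2.moments(m,True);cen=np.array([M['m10'],M['m01']])/M['m00'];ang=-np.degrees(.5*np.arctan2(2*M['mu11'],M['mu20']-M['mu02']))
print(t,cen,px2w(cen,c).round(4),ang,M['m00']/16,cv2.minAreaRect(np.argwhere(m)[:,::-1].astype(np.float32)))
R=rect(a,P,(.50,-.10),.022,.09,.0003);g=cv2.cvtColor(R,cv2.COLOR_RGB2GRAY)
L=cv2.HoughLinesP(cv2.Canny(g,50,120),1,np.pi/1440,60,minLineLength=100,maxLineGap=12)[:,0]
an=-np.degrees(np.arctan2(L[:,3]-L[:,1],L[:,2]-L[:,0]));print(np.sort(((an+45)%90-45).round(1)))
o=r.copy();cv2.drawContours(o,cv2.findContours(m,0,2)[0],-1,(0,0,255),1)
cv2.imwrite('pics/g_'+sys.argv[1]+'.png',np.hstack([o[:,:,::-1],cv2.merge([S]*3)]))
E
python3 gap.py w3
```

```text
146.0 [185.64928345 205.96255762] [ 0.4934 -0.0775] -4.641259999310079 1993.0625 ((185.3526611328125, 205.98910522460938), (257.9229736328125, 178.62173461914062), 4.236394882202148)
[-5.9 -5.1 -5.  -4.9 -4.8 -4.6 -4.6 -4.6 -4.5 -4.5 -4.5 -4.5 -4.3 -4.1
 -3.6]
```

View pics/g_w3.png

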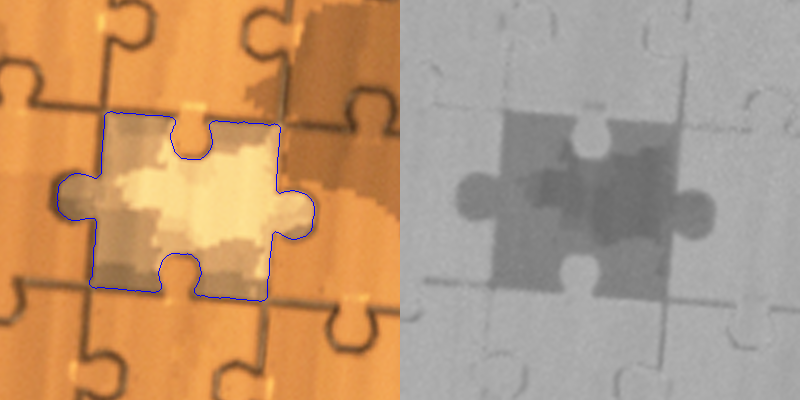

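The mask traces the gap cleanly: centre (0.4934, -0.0775), yaw -4.6°. Next I'll move over it, just above the face.

Run:
```python
from h import *
print(delta([.4934,-.078,.038],np.radians(-4.6)))
```

```text
(array([ 6.04, -0.86,  8.11]), array([ 0.  ,  0.01, -1.44]))
```

>>> step_arm(increments=[{"delta_pos": [3,-0.4,1],"dr": [0,0,-1.4],"fingers": 0.5},{"delta_pos": [6,-0.85,3],"dr": [0,0,-1.4],"fingers": 0.5},{"delta_pos": [6.04,-0.86,6],"dr": [0,0,-1.4],"fingers": 0.5},{"delta_pos": [6.04,-0.86,8.1],"dr": [0,0,-1.4],"fingers": 0.5},{"delta_pos": [6.04,-0.86,8.1],"dr": [0,0,-1.4],"fingers": 0.5}])

```text
time: 4.62
tool_pos: [0.4923, -0.0773, 0.0368]
tool_rot: [-3.141, 0.004, -0.08]
contact_force: [-0.3, -0.8, -0.0]
opening: 0.0426
grip_force: 15.0
```

Run:
```python
from h import *
s=robot.observe();print(s['tool_pos'],s['tool_rot'],s['qvel'].round(3))
a,P=snap("wrist","w4")
s=robot.observe();print(s['tool_pos'])
c=(.5,-.0775)
A=rect(a,P,c,.022,.05);B=rect(a,P,c,s['tool_pos'][2]+.0065,.05)
for I in(A,B): cv2.drawMarker(I,(200,200),(0,0,255),1,12,1)
cv2.imwrite('pics/v4.png',np.hstack([A,B])[:,:,::-1])
```

```text
[ 0.49227798 -0.0772643   0.03683285] [-3.14088644  0.00362408 -0.08019777] [ 0.002 -0.039 -0.029 -0.     0.02   0.001]
[ 0.49313238 -0.07748193  0.0379329 ]
```

View pics/v4.png

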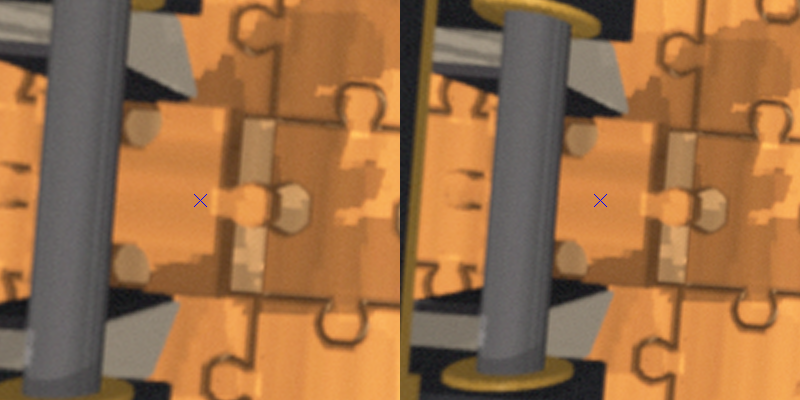

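On each one's own plane, the held piece's front knob (278,208) and the pocket (290,208) line up in y, and the piece sits about 0.8 mm short in x. I'll shift it and lower it part-way in.

>>> step_arm(increments=[{"delta_pos": [0.08,0,0.3],"dr": [0,0,0],"fingers": 0.5},{"delta_pos": [0.08,0,0.6],"dr": [0,0,0],"fingers": 0.5},{"delta_pos": [0.08,0,0.9],"dr": [0,0,0],"fingers": 0.5},{"delta_pos": [0.08,0,1.2],"dr": [0,0,0],"fingers": 0.5},{"delta_pos": [0.08,0,1.4],"dr": [0,0,0],"fingers": 0.5}])

```text
time: 5.3
tool_pos: [0.4941, -0.0773, 0.024]
tool_rot: [3.142, 0.0, -0.08]
contact_force: [0.6, -0.2, -0.2]
opening: 0.0424
grip_force: 15.0
```

>>> step_arm(increments=[{"delta_pos": [0,0,0],"dr": [0,0,0],"fingers": 0.5},{"delta_pos": [0,0,0],"dr": [0,0,0],"fingers": 0.5},{"delta_pos": [0,0,0],"dr": [0,0,0],"fingers": 0.5},{"delta_pos": [0,0,0],"dr": [0,0,0],"fingers": 0.5},{"delta_pos": [0,0,0],"dr": [0,0,0],"fingers": 0.5}])

```text
time: 5.92
tool_pos: [0.4942, -0.0774, 0.0243]
tool_rot: [3.142, -0.0, -0.08]
contact_force: [0.2, 0.3, -0.8]
opening: 0.0422
grip_force: 15.0
```

No contact force at 5 mm depth, so it's in. Release, rise, shut the fingers and press.

>>> step_arm(increments=[{"delta_pos": [0,0,0],"dr": [0,0,0],"fingers": -0.1},{"delta_pos": [0,0,0],"dr": [0,0,0],"fingers": -0.1},{"delta_pos": [0,0,0],"dr": [0,0,0],"fingers": -0.1},{"delta_pos": [0,0,-1.5],"dr": [0,0,0],"fingers": -0.1},{"delta_pos": [0,0,-4],"dr": [0,0,0],"fingers": -0.1}])

```text
time: 6.55
tool_pos: [0.4938, -0.0772, 0.0649]
tool_rot: [-3.141, 0.001, -0.08]
contact_force: [0.4, -0.7, -0.4]
opening: 0.0504
grip_force: 0.0
```

>>> step_arm(increments=[{"delta_pos": [-0.5,0,0],"dr": [0,0,0],"fingers": 1},{"delta_pos": [-0.5,0,0],"dr": [0,0,0],"fingers": 1},{"delta_pos": [-0.5,0,0],"dr": [0,0,0],"fingers": 1},{"delta_pos": [-0.5,0,0],"dr": [0,0,0],"fingers": 1},{"delta_pos": [-0.5,0,0],"dr": [0,0,0],"fingers": 1}])

```text
time: 7.18
tool_pos: [0.4891, -0.0769, 0.0639]
tool_rot: [-3.142, 0.001, -0.08]
contact_force: [-0.0, 0.7, 0.7]
opening: 0.0051
grip_force: 0.0
```

Run:
```python
from h import *
s=robot.observe();print(s['tool_pos'],s['tool_rot'],s['opening'])
a,P=snap("wrist","w5")
A=rect(a,P,(.5,-.0775),.026,.06,.0003)
cv2.imwrite('pics/v5.png',A[:,:,::-1])
print(delta([.494,-.0775,.027],np.radians(-4.6)))
```

```text
[ 0.48913676 -0.07693735  0.06387165] [-3.14153477e+00  5.76538356e-04 -7.97710350e-02] 0.0050510593477430515
(array([0.49, 0.02, 3.69]), array([-0.  ,  0.03,  0.03]))
```

View pics/v5.png

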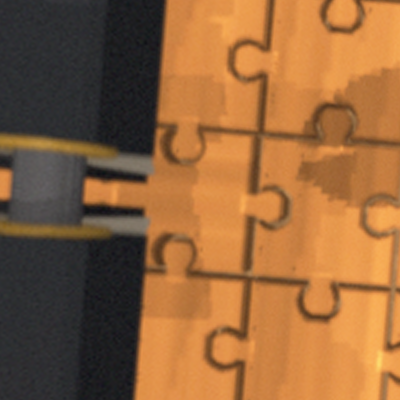

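The piece has dropped into the gap, with even seams around it (knob at (270,207)). Pressing down, gradually.

>>> step_arm(increments=[{"delta_pos": [0.5,0,2],"dr": [0,0,0],"fingers": 1},{"delta_pos": [0.5,0,3.4],"dr": [0,0,0],"fingers": 1},{"delta_pos": [0.5,0,3.9],"dr": [0,0,0],"fingers": 1},{"delta_pos": [0.5,0,4.1],"dr": [0,0,0],"fingers": 1},{"delta_pos": [0.5,0,4.2],"dr": [0,0,0],"fingers": 1}])

```text
time: 7.85
tool_pos: [0.4944, -0.0774, 0.0225]
tool_rot: [3.141, -0.001, -0.08]
contact_force: [-0.3, 0.2, 0.4]
opening: 0.0004
grip_force: 0.0
```

>>> step_arm(increments=[{"delta_pos": [0,0,0.05],"dr": [0,0,0],"fingers": 1},{"delta_pos": [0,0,0.1],"dr": [0,0,0],"fingers": 1},{"delta_pos": [0,0,0.1],"dr": [0,0,0],"fingers": 1},{"delta_pos": [0,0,0.1],"dr": [0,0,0],"fingers": 1},{"delta_pos": [0,0,0.1],"dr": [0,0,0],"fingers": 1}])

```text
time: 8.48
tool_pos: [0.4944, -0.0774, 0.0222]
tool_rot: [3.141, -0.001, -0.08]
contact_force: [-2.2, 0.3, 6.8]
opening: 0.0009
grip_force: 3.9
```

>>> step_arm(increments=[{"delta_pos": [0,0,0.1],"dr": [0,0,0],"fingers": 1},{"delta_pos": [0,0,0.2],"dr": [0,0,0],"fingers": 1},{"delta_pos": [0,0,0.3],"dr": [0,0,0],"fingers": 1},{"delta_pos": [0,0,0.3],"dr": [0,0,0],"fingers": 1},{"delta_pos": [0,0,0.3],"dr": [0,0,0],"fingers": 1}])

```text
time: 9.1
tool_pos: [0.4946, -0.0774, 0.022]
tool_rot: [3.141, -0.002, -0.079]
contact_force: [-10.9, 1.6, 37.1]
opening: 0.0004
grip_force: 18.7
```

37 N at z = 0.022: home. Lift and move toward the pull.

Run:
```python
from h import *
S=viewer.camera_params("scene");print("pull",plane(S,(367,196),.051).round(3))
print(delta([.50,.16,.16],np.radians(-4.6)))
```

```text
pull [0.546 0.186 0.051]
(array([ -1.3 , -23.7 , -13.82]), array([ 0.05, -0.14,  0.05]))
```

>>> step_arm(increments=[{"delta_pos": [0,0,-4],"dr": [0,0,0],"fingers": 0.3},{"delta_pos": [-0.3,-4,-9],"dr": [0,0,0],"fingers": 0.3},{"delta_pos": [-0.7,-10,-13.8],"dr": [0,0,0],"fingers": 0.3},{"delta_pos": [-1,-16,-13.8],"dr": [0,0,0],"fingers": 0.3},{"delta_pos": [-1.3,-21.5,-13.8],"dr": [0,0,0],"fingers": 0.3}])

```text
time: 9.72
tool_pos: [0.4989, 0.1365, 0.1579]
tool_rot: [-3.141, -0.004, -0.081]
contact_force: [1.7, 0.2, -0.2]
opening: 0.0319
grip_force: 0.0
```

>>> step_arm(increments=[{"delta_pos": [0,-1,0],"dr": [0,0,0],"fingers": 0.3},{"delta_pos": [0,-1,0],"dr": [0,0,0],"fingers": 0.3},{"delta_pos": [0,-1,0],"dr": [0,0,0],"fingers": 0.3},{"delta_pos": [0,-1,0],"dr": [0,0,0],"fingers": 0.3},{"delta_pos": [0,-1,0],"dr": [0,0,0],"fingers": 0.3}])

```text
time: 10.35
tool_pos: [0.4992, 0.1438, 0.1561]
tool_rot: [3.141, 0.0, -0.081]
contact_force: [-0.3, 0.1, 0.4]
opening: 0.0318
grip_force: 0.0
```

Run:
```python
from h import *
s=robot.observe();print(s['tool_pos'],s['tool_rot'],s['opening'])
a,P=snap("wrist","w6");snap("side","s6")
print(proj(P,np.array([.546,.186,.051])))
# edges of reference/tumbler are off to +y
cv2.imwrite('pics/v6.png',np.vstack([a[:330],cv2.resize(load('s6')[0][150:270,230:410],(405,270),interpolation=cv2.INTER_CUBIC)[:, :,:] if 0 else np.pad(cv2.resize(load('s6')[0][150:270,230:410],(405,270),interpolation=cv2.INTER_CUBIC),((0,0),(0,235),(0,0)))])[:,:,::-1])
```

```text
[0.49924693 0.14377927 0.15608084] [ 3.14141604e+00  8.31996181e-05 -8.13822580e-02] 0.03181765534400589
[268.52834851 150.15282867]
```

View pics/v6.png

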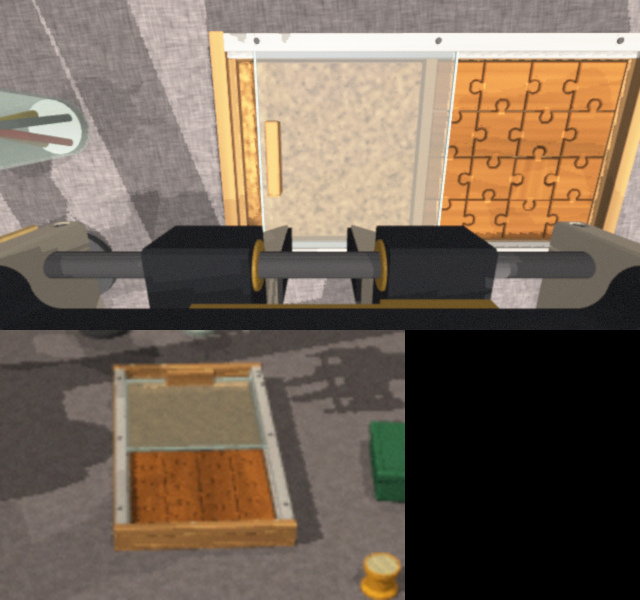

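The puzzle now looks complete and flush. The pull is at about (272,158) in the wrist view and (314,169) in the side view.

Run:
```python
from h import *
a,P=load('w6');_,D=load('s6')
print("tri",tri(P,(272,158),D,(314.4,169)).round(4))
p=plane(P,(272,158),.051);print(p.round(4))
print(delta(np.r_[p[:2],.09],np.radians(-4.6)),delta(np.r_[p[:2],.034],np.radians(-4.6)))
```

```text
tri [0.5405 0.1838 0.0476]
[0.5387 0.1837 0.051 ]
(array([ 3.62, -4.27,  6.61]), array([ 0.01,  0.  , -0.03])) (array([ 3.62, -4.27, 12.21]), array([ 0.01,  0.  , -0.03]))
```

>>> step_arm(increments=[{"delta_pos": [1.8,-2.1,2],"dr": [0,0,0],"fingers": 0.3},{"delta_pos": [3.6,-4.27,5],"dr": [0,0,0],"fingers": 0.3},{"delta_pos": [3.62,-4.27,9],"dr": [0,0,0],"fingers": 0.3},{"delta_pos": [3.62,-4.27,11.6],"dr": [0,0,0],"fingers": 0.3},{"delta_pos": [3.62,-4.27,11.6],"dr": [0,0,0],"fingers": 0.3}])

```text
time: 11.08
tool_pos: [0.5371, 0.184, 0.0382]
tool_rot: [3.14, 0.005, -0.08]
contact_force: [-0.4, 0.3, 0.5]
opening: 0.0322
grip_force: 0.0
```

>>> step_arm(increments=[{"delta_pos": [0,0,0],"dr": [0,0,0],"fingers": 0.3},{"delta_pos": [0,0,0],"dr": [0,0,0],"fingers": 0.9},{"delta_pos": [0,0,0],"dr": [0,0,0],"fingers": 0.9},{"delta_pos": [0,0,0],"dr": [0,0,0],"fingers": 0.9},{"delta_pos": [0,0,0],"dr": [0,0,0],"fingers": 0.9}], newtons=15)

```text
time: 11.7
tool_pos: [0.539, 0.1844, 0.0409]
tool_rot: [-3.141, -0.001, -0.08]
contact_force: [-1.3, -0.7, 5.9]
opening: 0.0118
grip_force: 15.0
```

>>> step_arm(increments=[{"delta_pos": [0,2,0],"dr": [0,0,0],"fingers": 0.9},{"delta_pos": [0,5,0],"dr": [0,0,0],"fingers": 0.9},{"delta_pos": [0,8,0],"dr": [0,0,0],"fingers": 0.9},{"delta_pos": [0,11,0],"dr": [0,0,0],"fingers": 0.9},{"delta_pos": [0,13,0],"dr": [0,0,0],"fingers": 0.9}])

```text
time: 12.32
tool_pos: [0.5284, 0.0538, 0.0409]
tool_rot: [-3.141, -0.001, -0.081]
contact_force: [0.1, 2.3, 6.0]
opening: 0.0114
grip_force: 15.0
```

>>> step_arm(increments=[{"delta_pos": [0,1.5,0],"dr": [0,0,0],"fingers": 0.9},{"delta_pos": [0,3,0],"dr": [0,0,0],"fingers": 0.9},{"delta_pos": [0,4,0],"dr": [0,0,0],"fingers": 0.9},{"delta_pos": [0,4.6,0],"dr": [0,0,0],"fingers": 0.9},{"delta_pos": [0,5,0],"dr": [0,0,0],"fingers": 0.9}])

```text
time: 12.95
tool_pos: [0.5248, 0.0101, 0.0408]
tool_rot: [-3.133, -0.002, -0.082]
contact_force: [4.0, 29.2, 6.0]
opening: 0.028
grip_force: 15.0
```

The push hit 29 N and the fingers opened, so I'll look.

Run:
```python
from h import *
s=robot.observe();print(s['tool_pos'],s['contact_force'],s['opening'])
a,P=snap("wrist","w7");b,_=snap("side","s7")
cv2.imwrite('pics/v7.png',np.vstack([a[:330],np.pad(cv2.resize(b[150:270,230:410],(405,270),interpolation=cv2.INTER_CUBIC),((0,0),(0,235),(0,0)))])[:,:,::-1])
```

```text
[0.52484034 0.01005262 0.0407961 ] [ 4.0335947  29.24500032  6.03531474] 0.027999585790472205
```

View pics/v7.png

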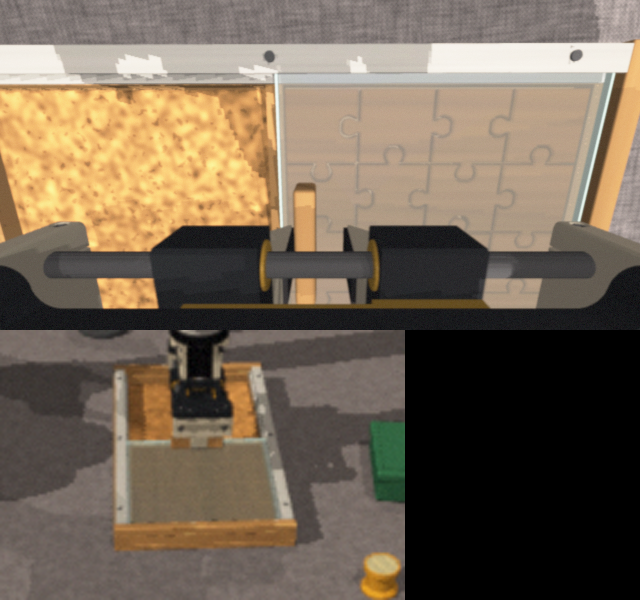

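The cover now spans the whole puzzle: its front edge at column 605 meets the end stop, and the pull rests on the +y finger. It had evidently started less than fully open. The 29 N was the stop. Open, lift, and check.

>>> step_arm(increments=[{"delta_pos": [0,-0.3,0],"dr": [0,0,0],"fingers": -0.1},{"delta_pos": [0,-0.5,0],"dr": [0,0,0],"fingers": -0.1},{"delta_pos": [0,-0.5,0],"dr": [0,0,0],"fingers": -0.1},{"delta_pos": [0,-0.5,-4],"dr": [0,0,0],"fingers": -0.1},{"delta_pos": [-5,-0.5,-10],"dr": [0,0,0],"fingers": -0.1}])

```text
time: 13.68
tool_pos: [0.4857, 0.0123, 0.1285]
tool_rot: [3.141, -0.0, -0.081]
contact_force: [-0.8, 0.8, 1.2]
opening: 0.0503
grip_force: 0.0
```

>>> step_arm(increments=[{"delta_pos": [-3,5,-2],"dr": [0,0,0],"fingers": -0.1},{"delta_pos": [-5,9,-2],"dr": [0,0,0],"fingers": -0.1},{"delta_pos": [-5,9,-2],"dr": [0,0,0],"fingers": -0.1},{"delta_pos": [-5,9,-2],"dr": [0,0,0],"fingers": -0.1},{"delta_pos": [-5,9,-2],"dr": [0,0,0],"fingers": -0.1}])

```text
time: 14.3
tool_pos: [0.4281, -0.072, 0.1479]
tool_rot: [-3.141, 0.0, -0.079]
contact_force: [0.8, -0.9, 0.1]
opening: 0.0509
grip_force: 0.0
```

Run:
```python
from h import *
s=robot.observe();print(s['tool_pos'],s['contact_force'],s['opening'])
a,P=snap("wrist","w8")
A=rect(a,P,(.5,-.09),.029,.13,.0005)
cv2.imwrite('pics/v8.png',A[:,:,::-1])
```

```text
[ 0.42812922 -0.07197125  0.14790008] [ 0.83997674 -0.88781988  0.0834743 ] 0.05094601454270174
```

View pics/v8.png

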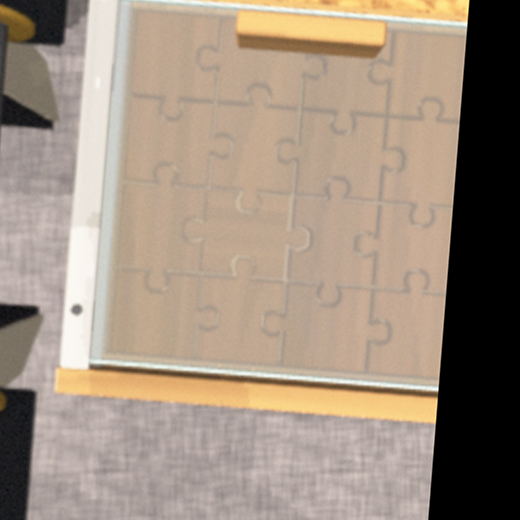

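The final view shows the cover's front edge (row ~380) against the end stop (row ~386, the dark line being the stop's inner face). The piece is flush underneath, the robot is clear, and nothing else has been touched. Handing in.

```bash
python3 -c "
from cell import robot
print(robot.hand_in())"
```

```text
the job is handed in; nothing more can be done
None
```

I set the missing piece in the gap, pressed it home with 37 N, slid the cover shut against its stop and handed the job in at about 14 s, with the stray piece and the other things left untouched.

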